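# Check both springs of a tilt plate

## Task

Check the two springs of the aluminium tilt plate on the bench. With the fingertips, press down the corner with the round pad until its pointer is level with the mark on its scale, keep it there for about two seconds without pushing it clearly past the mark, and let it spring all the way back up; then do the same with the corner with the square pad. Press gently, do not pinch or lift anything, and leave the marks and everything else on the bench as they are.

Things in the scene. Friction and masses are not known exactly. Their poses are not given: they have to be found in the camera images.
- fixture: bolted-down grey base, an L of two 70 mm wide, 20 mm thick bars. Origin on the bench inside the L, z up; pivot corner at (-80, -80) mm, round pad at (40, -80), square pad at (-80, 40). x runs along the round pad's arm, y along the square pad's. From 50 mm beyond each pad, just outside the pointer's line, a white scale board (50 mm wide, 4 mm thick) stands 105 mm above the bench
- plate: L-shaped aluminium tilt plate, 10 mm thick, arms 36 mm wide, top 85 mm above the bench; it tilts on a pivot at its inner corner, where its origin lies, 80 mm above the bench, and a coil spring under each of its two outer corners holds it up
- round_pad (a point): centre of the top of the round steel pad, 28 mm across, 7 mm high: the place to press. 92 mm above the bench at rest, on the round corner, 120 mm from the pivot along the fixture's x. Its spring yields from about 2.5 N and takes about 7 N at the lowest mark; travel at most 25 mm. It moves 0.63 times as far as its pointer
- round_pointer (a point): outer end of the thin dark pointer bar sticking out level from the round corner along the fixture's x, 70 mm beyond the pad's centre; 80 mm above the bench at rest, it sinks as the round pad is pressed (the square pad does not move it)
- round_mark (a point): set mark of the round corner: tip of the flat tooth of a small dark steel clip on the white scale board, just beyond the pointer's end and facing it. Set anew each time 14 to 30 mm below the pointer's rest height; the pointer is at the mark when both ends are at one height. The clip slides stiffly; leave it where it is
- square_pad (a point): centre of the top of the square steel pad, 26 mm wide, 7 mm high: the place to press. 92 mm above the bench at rest, on the square corner, 120 mm from the pivot along the fixture's y. Its spring yields from about 2.5 N and takes about 7 N at the lowest mark; travel at most 25 mm. It moves 0.63 times as far as its pointer
- square_pointer (a point): outer end of the thin dark pointer bar sticking out level from the square corner along the fixture's y, 70 mm beyond the pad's centre; 80 mm above the bench at rest, it sinks as the square pad is pressed (the round pad does not move it)
- square_mark (a point): set mark of the square corner: tip of the flat tooth of a small dark steel clip on the white scale board, just beyond the pointer's end and facing it. Set anew each time 14 to 30 mm below the pointer's rest height; the pointer is at the mark when both ends are at one height. The clip slides stiffly; leave it where it is
- nut: large steel hex nut, 42 mm across, 22 mm high, bystander between the two arms of the plate
- spacer: short steel tube, 40 mm across, 20 mm high, bystander on the bench near the pivot corner
- screwdriver: wooden-handled screwdriver, 190 mm, lying flat, bystander
- tapwrench: steel bar 220 mm long and 12 mm thick with a fat collar in the middle, lying flat, bystander
- dish: shallow green dish, 72 mm across, 14 mm high, with small parts in it, bystander
- oil: grey oil bottle, 52 mm across, 130 mm high, standing, bystander

How it is judged:
By the outcome, as a careful person would: the job done as asked, in the order asked, and still so for the second after the job is handed in, with the robot touching nothing.
It also fails if it takes over 48 s, if anything falls off the work surface, if the arm or the gripper's body presses on something with over 40 N, if the wrist force passes 120 N, or if a joint passes its speed limit or range.

## Robot

A 6-joint arm with a two-finger parallel gripper is mounted at the origin on the work surface. World frame = base frame: x ahead of the robot, y to its left, z up, the work surface at z = 0. Lengths are in mm, angles in rad, forces in N, time in s.
With the tool pointing down it reaches from about 400 to 825 mm from the base axis. Payload 7 kg.
Tool frame: the origin (TCP) lies at the very end of the fingers, on their centre line; the grasp point (between the pads) lies 19 mm behind it; z points along the fingers, y is the direction in which the jaws open and shut (so a half turn about z gives the same grasp; the last joint's range is limited). The gripper opens to 88 mm and grips with 3 to 60 N. Pads are 19 mm wide; open, the fingers measure 130 mm over their backs; the gripper's body (78 mm by 193 mm) begins 47 mm behind the grasp point.
Start: joints at [1.396, 0.359, 0.012, 0, -1.224, -0.288], TCP at [301.362, 603.967, 226.561] pointing down, gripper open.
Joint ranges: [-3.07, 3.07], [-1.43, 2.12], [-1.02, 1.25], [-3.03, 1.67], [-3.05, -0], [-3.03, 3.03]. Speed limits (rad/s): [2.39, 2.39, 3.01, 3.14, 3.14, 3.14].

## Interface

Orientations are given as a unit quaternion [x, y, z, w].
In Python, from plant import bot gives the robot as it stands. Calls block until the motion is done:
- bot.move_ptp(position, orientation): joint-space move of the TCP to a pose.
- bot.line_to(position, velocity=150, ori=None): straight line of the TCP; ori=None keeps the orientation; velocity is the mean speed in mm/s.
- bot.move_joints(angles): joint-space move.
- bot.move_gripper(opening, force=None): finger opening in mm; force is the grip in N (None keeps the last); returns when the fingers have stopped.
- bot.pause(seconds).
- bot.solve_ik(position, orientation): joint angles nearest the present ones, or None.
- bot.read_state(): the state.
- bot.camera(name): name is "scene" or "top" or "wrist"; returns the picture (384x512x3 uint8, red, green, blue); there is no depth.
- bot.get_calibration(name): a dict with "fx", "fy", "cx", "cy" (pixels), "distortion" ([k1, k2, p1, p2, k3] as OpenCV has them; the pictures are not rectified), "view" (4x4, takes a point from world to camera coordinates); the wrist camera has in their place "T_tool_cam" (4x4, takes a point from camera to tool coordinates, whose origin is the TCP and whose axes are the flange's). Camera axes: x right, y up, looking along -z (the intrinsics and any distortion apply to the point x, -y, -z); pixel columns grow to the right and rows downward; lengths in mm; the calibration is good to about 2 mm. A picture is of the moment at which its call begins: read the wrist's pose just before it. get_calibration takes no time and is no camera call.
A pose or a line that the arm cannot do raises bot.Unreachable and nothing moves.
- bot.close_job(): hands the job in, once; it reports no verdict.
The state is a dict: "t": time; "joint_pos": joint angles; "qvel": joint speeds; "tau": joint torques, N m; "tcp_pos": TCP position; "eef_rot": TCP orientation; "contact_force": force on the tool from outside, world axes, zero at the start; "moment": the same for the moment, N m; "width": finger opening in mm.
Only numpy, scipy, OpenCV 4.12 (cv2) and the standard library are available. Lean on these libraries where they do the work, as an engineer would, in place of code of your own. Each camera call takes 0.05 s, during which the arm holds its last target.

## Working session

There is one attempt and no reset: what is moved stays moved. The work goes in short steps, each a Python script; the robot and the scene stay as the last script left them, time stands still between calls to the robot, and variables do not carry over. Pictures are saved under pics/ and viewed, and the job is handed in when it is done.

```bash
ls; mkdir -p pics; python3 - <<'E'
from plant import bot
import cv2
for n in ["scene","top","wrist"]:
    s=bot.read_state()
    im=bot.camera(n); cv2.imwrite(f"pics/{n}0.png",im[:,:,::-1]); 
    print(n,bot.get_calibration(n))
print(s)
E
```

```text
pics
scene {'fx': 411.29780329003825, 'fy': 411.29780329003825, 'cx': 257.85105804518804, 'cy': 190.0322510181816, 'distortion': array([-0.04380338,  0.        ,  0.        ,  0.        ,  0.        ]), 'view': array([[ 1.89726619e-01,  9.81725092e-01, -1.48207178e-02,
        -4.15695391e+01],
       [-6.29240301e-01,  1.33165712e-01,  7.65717661e-01,
         3.07643505e+02],
       [ 7.53697853e-01, -1.35951230e-01,  6.43006073e-01,
        -1.54643583e+03],
       [ 0.00000000e+00,  0.00000000e+00,  0.00000000e+00,
         1.00000000e+00]])}
top {'fx': 405.6851600169596, 'fy': 405.6851600169596, 'cx': 257.6458069078429, 'cy': 190.8388056600073, 'distortion': array([-0.00511259,  0.        ,  0.        ,  0.        ,  0.        ]), 'view': array([[ 1.79459520e-02, -9.99657381e-01,  1.90542247e-02,
        -1.00044256e+02],
       [ 9.81907658e-01,  2.12139376e-02,  1.88168330e-01,
        -5.79540668e+02],
       [-1.88508076e-01,  1.53326293e-02,  9.81951942e-01,
        -1.00402881e+03],
       [ 0.00000000e+00,  0.00000000e+00,  0.00000000e+00,
         1.00000000e+00]])}
wris
[... 543 characters left out ...]
00]])}
{'t': 0.1, 'joint_pos': array([ 1.39609294e+00,  3.59333663e-01,  1.11549480e-02, -3.05003129e-04,
       -1.22406561e+00, -2.88097783e-01]), 'qvel': array([ 1.65948049e-03, -1.28505234e-03,  2.51868064e-03, -8.12316703e-05,
        2.88198999e-04,  4.72979127e-04]), 'tau': array([-6.45141772e-04, -5.84163952e+01,  2.93754315e+01,  7.01553002e+00,
        1.02662118e-02, -4.93181142e-05]), 'tcp_pos': array([301.19223087, 603.60352227, 225.70703886]), 'eef_rot': array([ 9.73333963e-01, -2.29391480e-01, -1.02131195e-04,  7.30963044e-04]), 'contact_force': array([-0.18210871, -0.28332863, -0.059779  ]), 'moment': array([-0.02002536, -0.0051476 ,  0.04343845]), 'width': 87.94777201811867}
```

View pics/scene0.png

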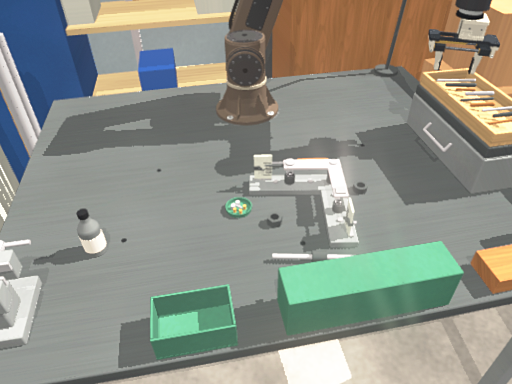

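View pics/top0.png

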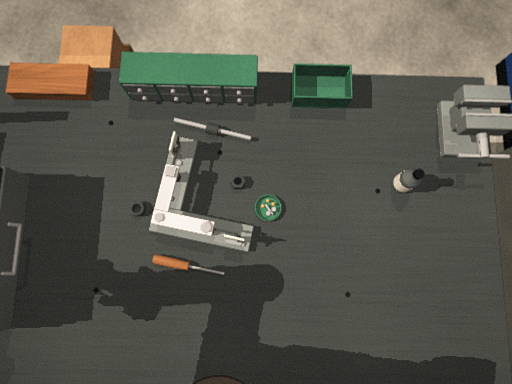

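View pics/wrist0.png

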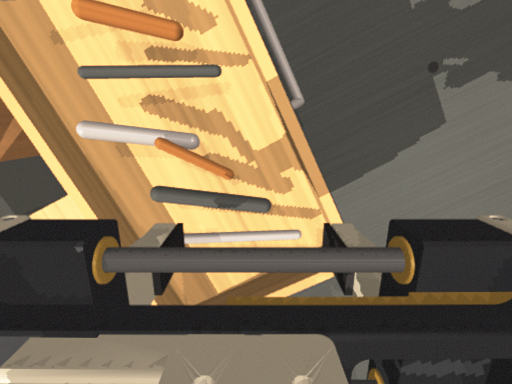

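The fixture L lies ahead-left: corner near (158,217) in the top view, arms ending near (185,145) and (240,240). Next I'll zoom in.

```bash
cat > h.py <<'E'
import numpy as np, cv2
from scipy.spatial.transform import Rotation as R
from plant import bot
def K(c): return np.array([[c['fx'],0,c['cx']],[0,c['fy'],c['cy']],[0,0,1.]])
def view(name,st=None):
    c=bot.get_calibration(name)
    if 'view' in c: return c,np.array(c['view'])
    T=np.eye(4);T[:3,:3]=R.from_quat(st['eef_rot']).as_matrix();T[:3,3]=st['tcp_pos']
    return c,np.linalg.inv(T@c['T_tool_cam'])
def ray(cv,uv):
    c,V=cv
    p=cv2.undistortPoints(np.array([[uv]],float),K(c),np.array(c['distortion']))[0,0]
    d=V[:3,:3].T@np.array([p[0],-p[1],-1]); return -V[:3,:3].T@V[:3,3], d/np.linalg.norm(d)
def onz(cv,uv,z):
    o,d=ray(cv,uv); return o+d*(z-o[2])/d[2]
def proj(cv,P):
    c,V=cv
    P=np.atleast_2d(np.array(P,float)); q=P@V[:3,:3].T+V[:3,3]; q=q*[1,-1,-1]
    return cv2.projectPoints(q,np.zeros(3),np.zeros(3),K(c),np.array(c['distortion']))[0][:,0]
def crop(src,dst,x0,y0,w,h,s):
    im=src if not isinstance(src,str) else cv2.imread(src)
    cv2.imwrite(dst,cv2.resize(im[y0:y0+h,x0:x0+w],None,fx=s,fy=s,interpolation=cv2.INTER_CUBIC))
E
python3 - <<'E'
from h import *
crop("pics/top0.png","pics/top0c.png",140,110,130,150,4)
crop("pics/scene0.png","pics/scene0c.png",240,145,140,110,5)
E
```

```text
(no output)
```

View pics/top0c.png

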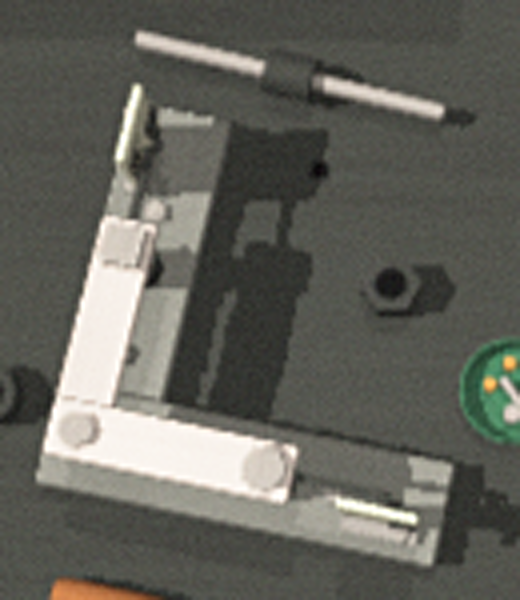

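View pics/scene0c.png

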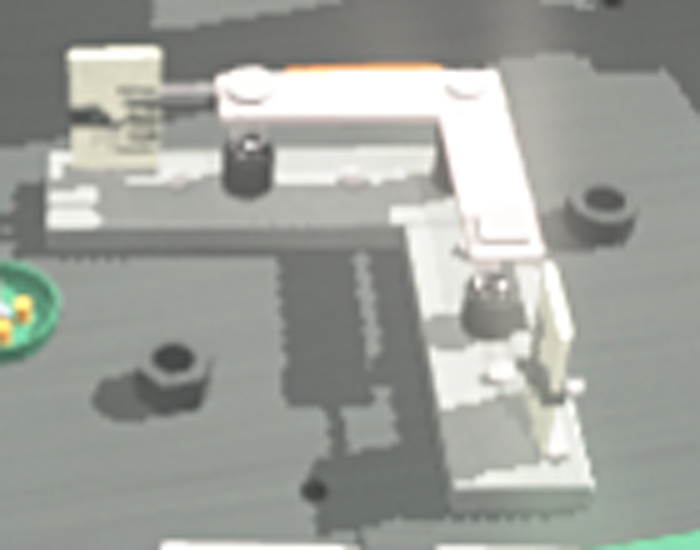

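```bash
python3 - <<'E'
from h import *
cv=view("top"); sv=view("scene")
rp=onz(cv,(140+267/4,110+467/4),92); sp=onz(cv,(140+124/4,110+241/4),92)
print("top",rp,sp,np.linalg.norm(rp-sp))
rs=onz(sv,(240+248/5,145+82/5),92); ss=onz(sv,(240+503/5,145+226/5),92)
print("scene",rs,ss,np.linalg.norm(rs-ss))
# refine: pads midpoint+direction
def fit(rp,sp):
    d=sp-rp; a=np.arctan2(d[1],d[0])-np.arctan2(120,-120)
    M=R.from_euler('z',a).as_matrix(); m=(rp+sp)/2; m=np.array([m[0],m[1],0])
    o=m-M@np.array([-20,-20,0]); return a,o,M
for r,s in [(rp,sp),(rs,ss)]:
    a,o,M=fit(r,s); print(a,o, "corner",o+M@[-80,-80,0])
im=cv2.imread("pics/top0.png")
a,o,M=fit(rp,sp)
pts=[[-80,-80,85],[40,-80,92],[-80,40,92],[110,-80,80],[-80,110,80],[-115,-115,20],[115,-115,20]]
for p in pts: print(p, (o+M@p).round(1), (proj(cv,o+M@p)[0]-[140,110])*4,(proj(sv,o+M@p)[0]-[240,145])*5)
E
```

```text
top [481.29426287  36.31435998  92.        ] [622.92194386 132.77699681  92.        ] 171.35763866202944
scene [484.28312397  38.84118338  92.        ] [629.81588802 133.62947066  92.        ] 173.67960391538816
-1.7582659161689589 [568.03021461  61.16863039   0.        ] corner [504.34176963 154.67682241   0.        ]
-1.7788924287006156 [572.48607752  62.53485742   0.        ] corner [510.73979141 157.33673584   0.        ]
[-80, -80, 85] [504.3 154.7  85. ] [ 79.94549871 427.49644724] [460.31458486  87.44683991]
[40, -80, 92] [482.   36.8  92. ] [266.29322901 465.88332326] [243.31462365  80.04141229]
[-80, 40, 92] [622.2 132.3  92. ] [124.67218917 242.06264368] [495.40796862 216.89830818]
[110, -80, 80] [468.9 -32.   80. ] [377.60932541 490.86956701] [116.02157658  99.37496319]
[-80, 110, 80] [691.  119.3  80. ] [154.487883   143.93896147] [514.97498451 328.83791529]
[-115, -115, 20] [476.5 195.6  20. ] [ 36.55406657 480.48876557] [500.37764053 141.10000432]
[115, -115, 20] [433.6 -30.4  20. ] [377.01402561 552.53729052] [107.33475787 146.39496834]
```

```bash
cat >> h.py <<'E'
A=-1.765; O=np.array([569.2,61.5,0.]); M=R.from_euler('z',A).as_matrix()
def W(p): return O+M@np.array(p,float)
FX,FY,Z=M[:,0],M[:,1],np.array([0,0,1.])
def ori(inner,th):  # inner: dir the camera leans to
    zt=-np.cos(th)*Z-np.sin(th)*inner; xt=np.cos(th)*inner-np.sin(th)*Z
    return R.from_matrix(np.c_[xt,np.cross(zt,xt),zt]).as_quat()
def snap(name,f):
    s=bot.read_state(); im=bot.camera(name); cv2.imwrite(f,im[:,:,::-1]); return s,im
E
python3 - <<'E'
from h import *
th=np.radians(30)
q=ori(FY,th); p=W([40,-80,92+60]); print(p, bot.solve_ik(p,q))
q2=ori(FX,th); p2=W([-80,40,92+60]); print(p2, bot.solve_ik(p2,q2))
bot.move_gripper(0,20)
bot.move_ptp(p,q)
s,im=snap("wrist","pics/w1.png"); print(s['t'],s['tcp_pos'],s['width'],s['contact_force'])
cv=view("wrist",s)
for f in ([40,-80,92],[110,-80,80],[110,-80,60],[90,-80,105],[110,-80,50]): print(f,proj(cv,W(f)))
E
```

```text
[482.98445764  37.69075273 152.        ] [ 0.28477664  0.4424666  -0.06273999 -0.23263974 -1.53994447  1.15546674]
[623.88688552 132.27672323 152.        ] [ 0.18512211  0.32282313 -0.11005588 -0.58028112 -1.01059706 -0.09619027]
3.7417 [483.14128033  38.43153162 152.12369866] 0.7679197472656227 [-0.17684304  0.83501338  0.50200552]
[40, -80, 92] [[254.15958474 172.88650176]]
[110, -80, 80] [[338.83175599 163.41162646]]
[110, -80, 60] [[333.71139836 149.04437624]]
[90, -80, 105] [[319.97357494 184.12697257]]
[110, -80, 50] [[331.37113168 142.48273898]]
```

View pics/w1.png

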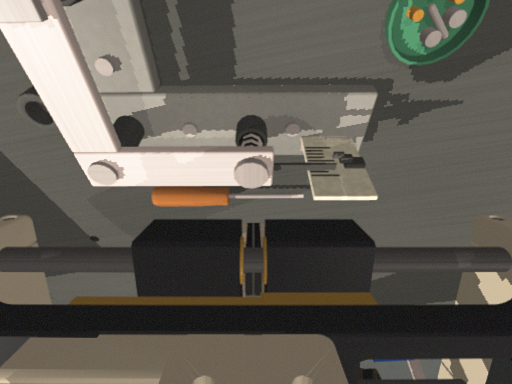

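```bash
python3 - <<'E'
from h import *
crop("pics/w1.png","pics/w1c.png",265,120,120,90,6)
for deg in (0,10,20,30,40):
  q=ori(FY,np.radians(deg)); 
  for z in (92,77):
    cv=view("wrist",dict(eef_rot=q,tcp_pos=W([40,-80,z])))
    print(deg,z,proj(cv,[W([40,-80,z]),W([110,-80,80-(92-z)/.63]),W([100,-80,80-(92-z)/.63])]).round(0).tolist())
E
```

```text
0 92 [[253.0, 235.0], [356.0, 227.0], [341.0, 227.0]]
0 77 [[253.0, 235.0], [352.0, 223.0], [338.0, 223.0]]
10 92 [[253.0, 235.0], [356.0, 225.0], [342.0, 225.0]]
10 77 [[253.0, 235.0], [352.0, 218.0], [338.0, 218.0]]
20 92 [[253.0, 235.0], [357.0, 222.0], [342.0, 222.0]]
20 77 [[253.0, 235.0], [353.0, 214.0], [339.0, 214.0]]
30 92 [[253.0, 235.0], [358.0, 220.0], [343.0, 220.0]]
30 77 [[253.0, 235.0], [354.0, 210.0], [340.0, 210.0]]
40 92 [[253.0, 235.0], [359.0, 218.0], [344.0, 218.0]]
40 77 [[253.0, 235.0], [356.0, 207.0], [341.0, 207.0]]
```

View pics/w1c.png

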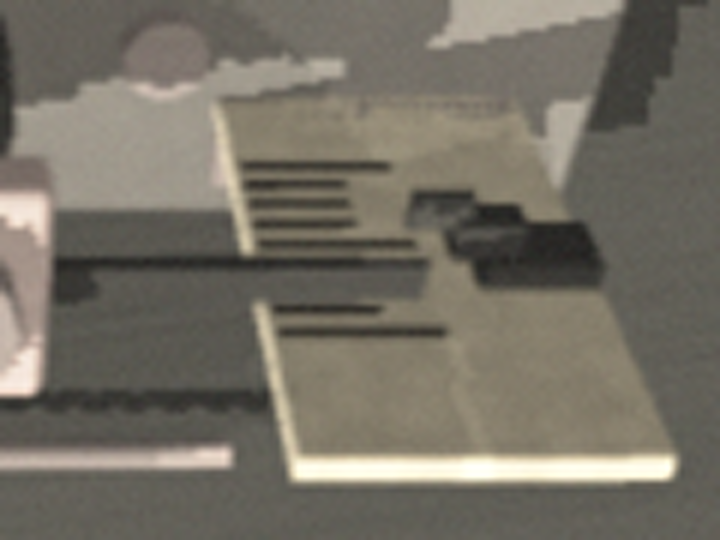

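```bash
cat >> h.py <<'E'
TH=np.radians(40); QR=ori(FY,TH); QS=ori(FX,TH)
DZ=9.5*np.sin(TH); DL=9.5*np.cos(TH)
def tcpR(z): return W([40,-80-DL,z+DZ])   # z: height of pressing edge above bench
def tcpS(z): return W([-80-DL,40,z+DZ])
E
python3 - <<'E'
from h import *
bot.move_ptp(tcpR(102),QR); bot.pause(0.2)
s,im=snap("wrist","pics/w2.png"); print(s['t'],s['tcp_pos']-tcpR(102),s['contact_force'])
cv=view("wrist",s)
for f in ([40,-80,92],[110,-80,80],[110,-80,60]): print(f,proj(cv,W(f)))
crop("pics/w2.png","pics/w2c.png",300,150,100,75,8)
E
```

```text
4.2917 [1.74098583 0.4693092  4.23911115] [0.39008111 0.21817911 1.09964311]
[40, -80, 92] [[254.67681856 203.02364631]]
[110, -80, 80] [[356.22193793 188.73710886]]
[110, -80, 60] [[350.26116325 166.72149127]]
```

View pics/w2.png

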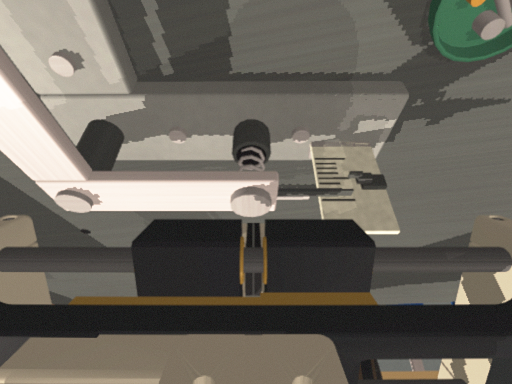

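View pics/w2c.png

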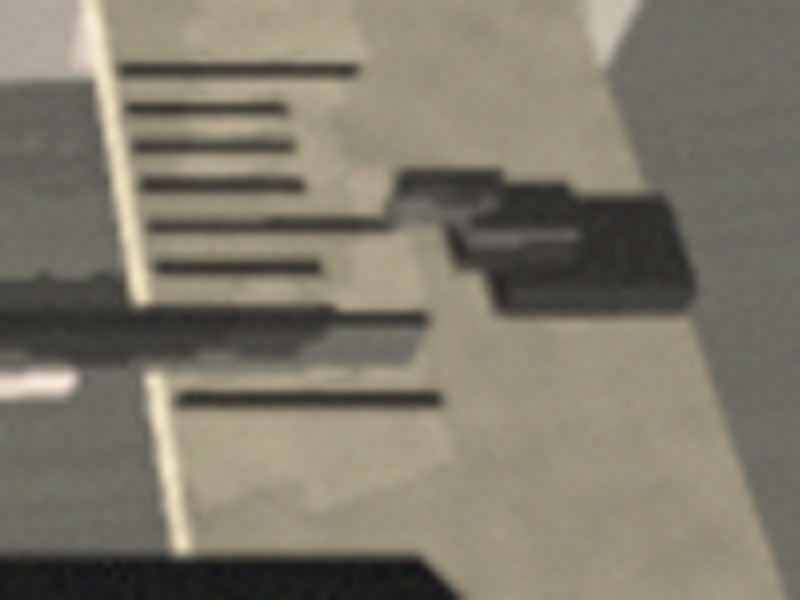

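```bash
python3 - <<'E'
from h import *
for z,v in ((96,60),(91,20),(88,20),(85,20)):
    bot.line_to(tcpR(z),v); bot.pause(0.3)
    s=bot.read_state(); print(z,round(s['t'],2),(s['tcp_pos']-tcpR(z)).round(2),s['contact_force'].round(2))
s,im=snap("wrist","pics/w3.png")
crop("pics/w3.png","pics/w3c.png",300,150,100,75,8)
E
```

```text
96 4.89 [-0.01 -0.05  0.04] [ 0.49 -0.53  0.04]
91 5.59 [ 0.01 -0.03  0.06] [ 0.22 -0.57  1.05]
88 6.19 [-0.02 -0.08  0.08] [ 0.44 -1.82  2.83]
85 6.79 [-0.   -0.11  0.07] [ 0.69 -2.76  3.07]
```

View pics/w3.png

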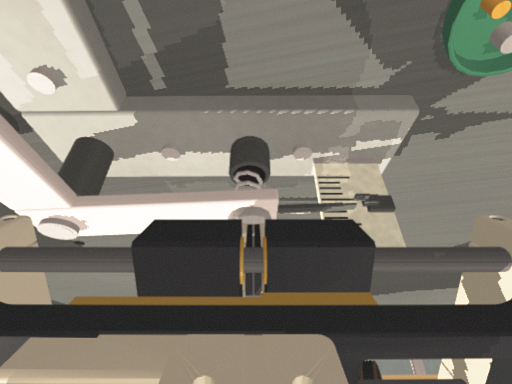

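View pics/w3c.png

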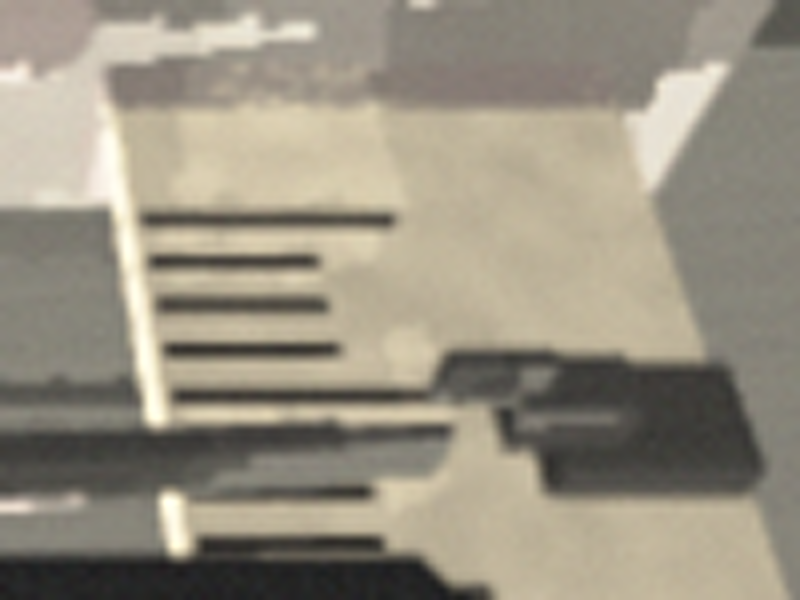

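```bash
python3 - <<'E'
from h import *
for z,v in ((81.5,20),):
    bot.line_to(tcpR(z),v); bot.pause(0.3)
    s=bot.read_state(); print(z,round(s['t'],2),(s['tcp_pos']-tcpR(z)).round(2),s['contact_force'].round(2))
s,im=snap("wrist","pics/w4.png")
crop("pics/w4.png","pics/w4c.png",330,170,60,50,12)
E
```

```text
81.5 7.47 [-0.03 -0.09  0.06] [-0.54 -4.36  4.46]
```

View pics/w4c.png

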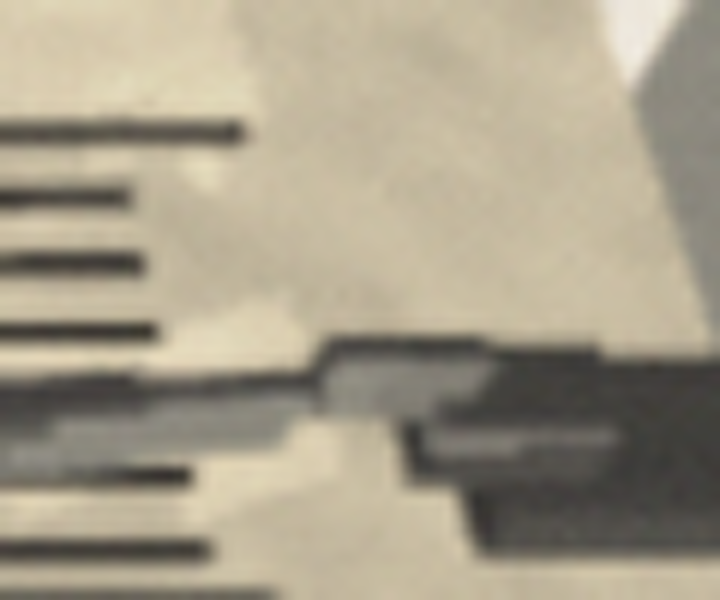

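```bash
python3 - <<'E'
from h import *
for z,v in ((80.1,15),):
    bot.line_to(tcpR(z),v); bot.pause(0.15)
    s=bot.read_state(); print(z,round(s['t'],2),(s['tcp_pos']-tcpR(z)).round(2),s['contact_force'].round(2))
s,im=snap("wrist","pics/w5.png")
crop("pics/w5.png","pics/w5c.png",330,170,60,50,12)
E
```

```text
80.1 7.92 [-0.02 -0.06  0.05] [ 0.37 -3.78  4.76]
```

View pics/w5c.png

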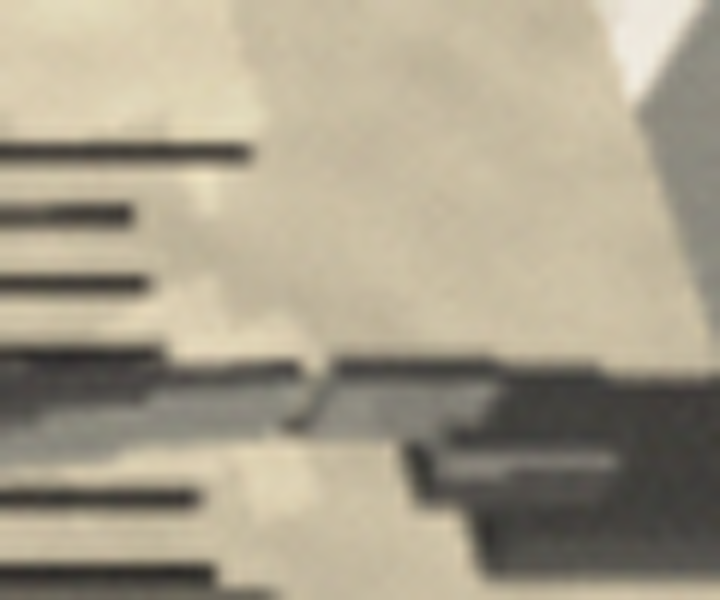

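The pointer's end and the clip's tooth are level: front edges at row ~200 in both, meeting at column ~357. Now I'll hold, then release.

```bash
python3 - <<'E'
from h import *
bot.pause(1.0); s,im=snap("wrist","pics/w6.png"); bot.pause(1.0)
print(s['t'],s['tcp_pos']-tcpR(80.1),s['contact_force'])
bot.line_to(tcpR(104),40); bot.pause(0.3)
s,im2=snap("wrist","pics/w7.png"); print(s['t'],s['contact_force'])
a=cv2.resize(im[170:220,330:390],None,fx=6,fy=6,interpolation=2); b=cv2.resize(im2[150:225,300:400],None,fx=4,fy=4,interpolation=2)
cv2.imwrite("pics/w67.png",np.hstack([a,np.zeros((300,10,3),np.uint8),b])[:,:,::-1])
bot.line_to(tcpR(140),150)
bot.move_ptp(tcpS(140),QS)
bot.line_to(tcpS(102),80); bot.pause(0.3)
s,im=snap("wrist","pics/s1.png"); print(s['t'],s['tcp_pos']-tcpS(102),s['contact_force'])
cv=view("wrist",s)
for f in ([-80,40,92],[-80,110,80],[-80,110,60],[-80,110,50]): print(f,proj(cv,W(f)))
E
```

```text
8.9667 [-0.00659728 -0.02280423 -0.01309208] [-1.24407665 -4.42317458  5.4602084 ]
11.0667 [-0.16524746 -0.22878564  0.1819721 ]
13.4333 [0.207777   0.00913282 0.58298589] [-0.69447723 -0.01474691  0.65154404]
[-80, 40, 92] [[252.79090892 206.35073062]]
[-80, 110, 80] [[149.12839966 191.11149529]]
[-80, 110, 60] [[155.26404062 168.35592835]]
[-80, 110, 50] [[158.07351811 157.95313227]]
```

View pics/w67.png

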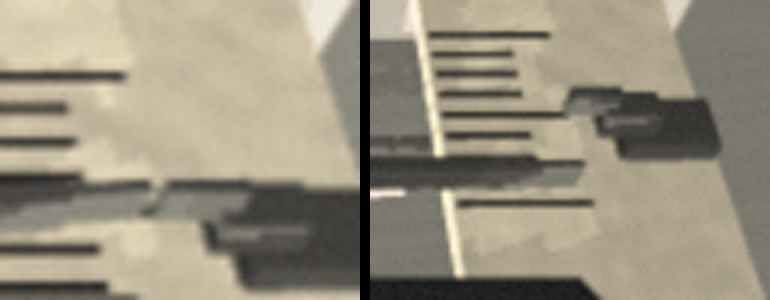

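View pics/s1.png

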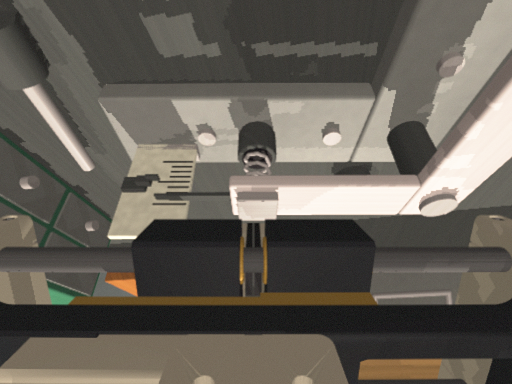

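Round corner held level for about 2.2 s and sprang back; its clip is unmoved. The square pad is in view at (257,205), with its pointer running left to ~(155,195) and the clip at ~(140,184).

```bash
python3 - <<'E'
from h import *
crop("pics/s1.png","pics/s1c.png",105,145,100,75,8)
E
```

```text
(no output)
```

View pics/s1c.png

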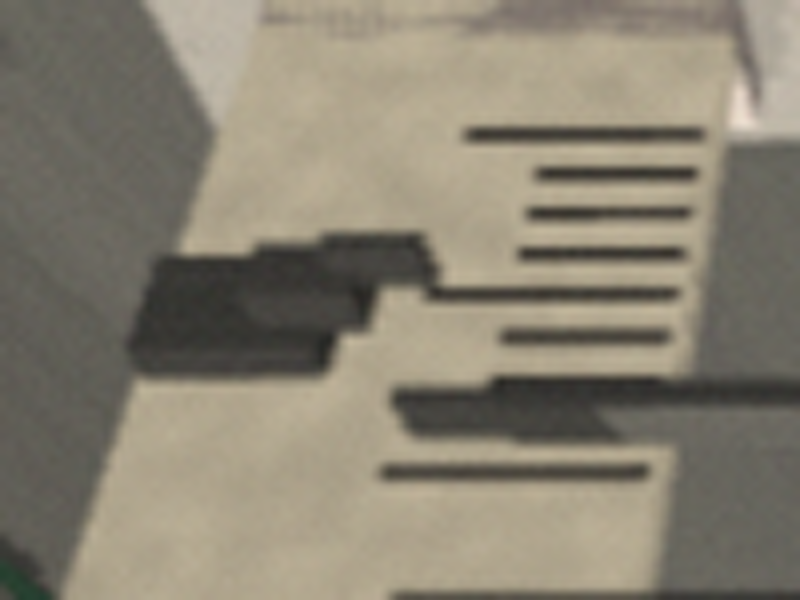

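```bash
python3 - <<'E'
from h import *
for z,v in ((94,60),(88,20),(82,20)):
    bot.line_to(tcpS(z),v); bot.pause(0.3)
    s=bot.read_state(); print(z,round(s['t'],2),(s['tcp_pos']-tcpS(z)).round(2),s['contact_force'].round(2))
s,im=snap("wrist","pics/s2.png")
crop("pics/s2.png","pics/s2c.png",105,165,70,55,10)
E
```

```text
94 14.07 [0.08 0.03 0.1 ] [-0.33 -0.4  -0.67]
88 14.82 [ 0.35 -0.02  0.25] [1.3  0.12 3.32]
82 15.57 [ 0.26 -0.04  0.18] [ 3.79 -1.    4.42]
```

View pics/s2c.png

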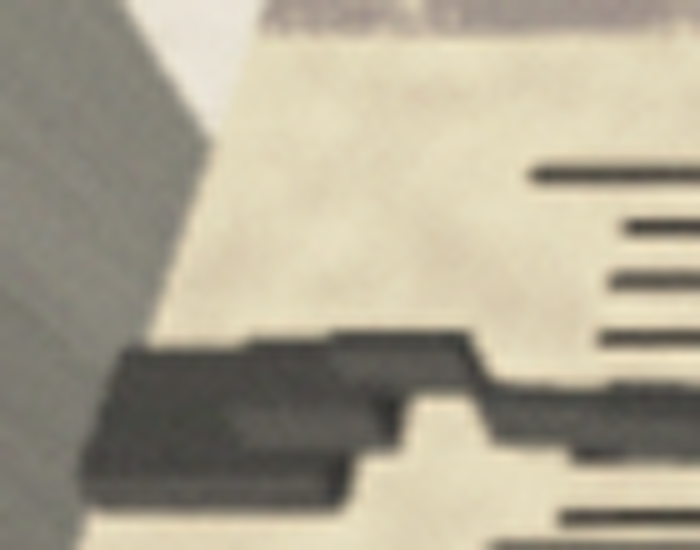

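View pics/s2.png

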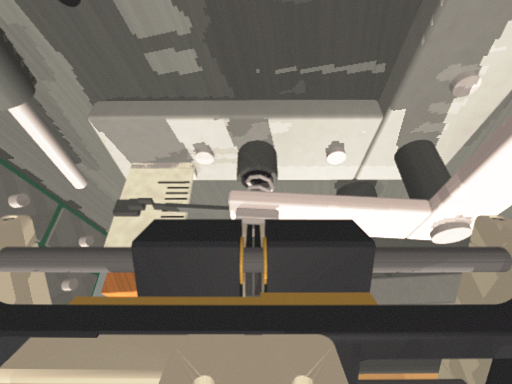

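```bash
python3 - <<'E'
from h import *
for z,v in ((79.7,20),):
    bot.line_to(tcpS(z),v); bot.pause(0.2)
    s=bot.read_state(); print(z,round(s['t'],2),(s['tcp_pos']-tcpS(z)).round(2),s['contact_force'].round(2))
s,im=snap("wrist","pics/s3.png")
crop("pics/s3.png","pics/s3c.png",110,175,60,50,12)
E
```

```text
79.7 16.08 [0.08 0.02 0.13] [ 4.09 -1.1   4.58]
```

View pics/s3c.png

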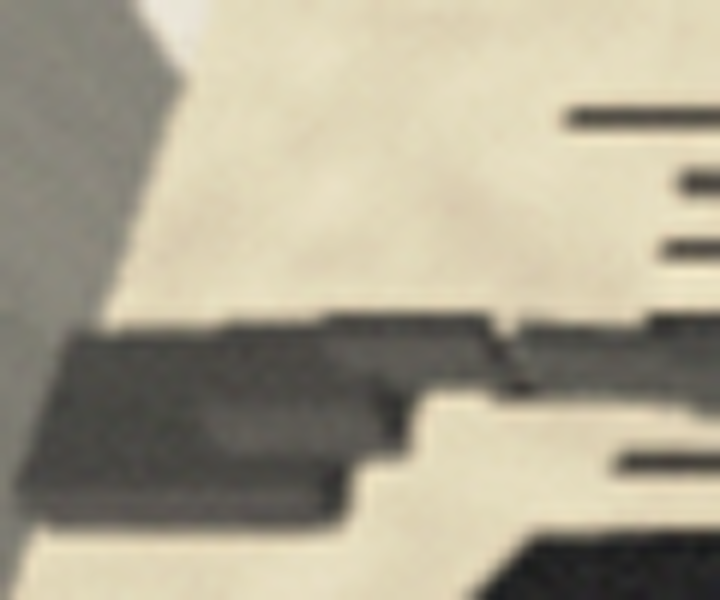

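```bash
python3 - <<'E'
from h import *
bot.line_to(tcpS(79.35),10); bot.pause(0.15)
s,im=snap("wrist","pics/s4.png"); print(s['t'],(s['tcp_pos']-tcpS(79.35)).round(2),s['contact_force'])
crop("pics/s4.png","pics/s4c.png",110,175,60,50,12)
E
```

```text
16.5333 [0.03 0.02 0.01] [ 4.65294074 -1.08844748  4.0920024 ]
```

View pics/s4c.png

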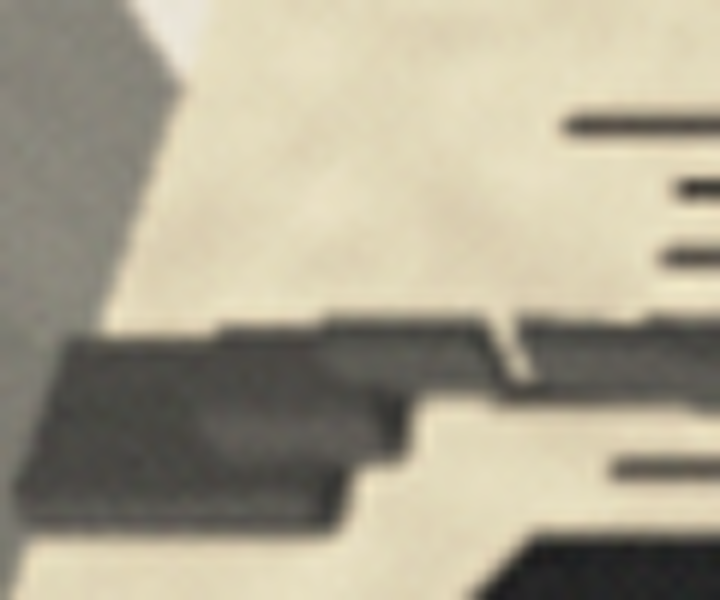

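Front edges are both at row ~201.5: level. Hold and release.

```bash
python3 - <<'E'
from h import *
bot.pause(1.0); s,im=snap("wrist","pics/s5.png"); bot.pause(1.05); print(s['t'],s['contact_force'])
bot.line_to(tcpS(104),40); bot.pause(0.3)
s,im2=snap("wrist","pics/s6.png")
a=cv2.resize(im[175:225,110:170],None,fx=6,fy=6,interpolation=2); b=cv2.resize(im2[145:220,105:205],None,fx=4,fy=4,interpolation=2)
cv2.imwrite("pics/s56.png",np.hstack([a,np.zeros((300,10,3),np.uint8),b])[:,:,::-1])
bot.line_to(tcpS(200),150); bot.pause(0.3)
s,im=snap("scene","pics/scene1.png"); s,_=snap("top","pics/top1.png"); print(s['t'],s['contact_force'])
a=cv2.resize(cv2.imread("pics/scene0.png")[140:270,210:380],None,fx=2.3,fy=2.3); b=cv2.resize(cv2.imread("pics/scene1.png")[140:270,210:380],None,fx=2.3,fy=2.3)
cv2.imwrite("pics/cmp.png",np.hstack([a,b]))
E
```

```text
17.5833 [ 3.94608116 -1.04878182  3.88358882]
20.9417 [0.54493991 0.01853405 0.11871717]
```

View pics/s56.png

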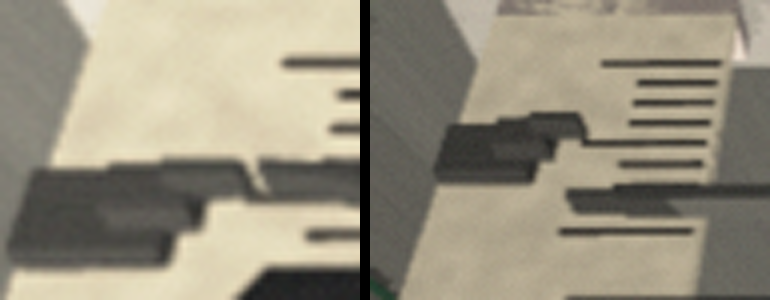

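View pics/cmp.png

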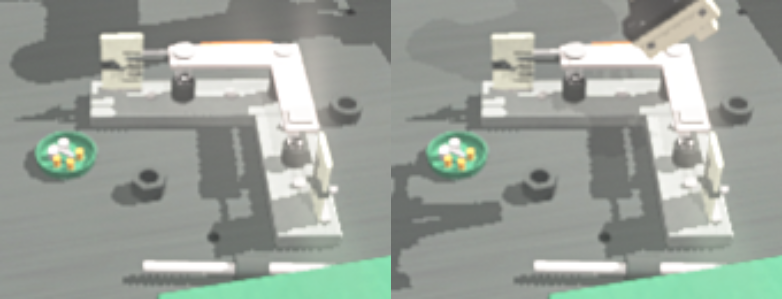

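Held level, sprang back, and nothing on the bench has moved. Handing in.

```bash
python3 - <<'E'
from plant import bot
print(bot.close_job())
E
```

```text
the job is handed in; nothing more can be done
None
```

I pressed the round corner first and then the square one. I used the closed fingertips tilted 40°, so the wrist camera could see pointer and mark together. Each pointer was brought level with its mark in small steps and held there for about 2.2 s, then let spring back. The job was handed in at about 21 s of robot time.

**Last checks:**
- **Level with the mark:** both pointers lined up with their marks to within about 0.3 mm in the pictures, at the start and midway through each hold. I saw no overshoot. This takes each pointer and its mark's tooth to lie in the same vertical plane, which I could not confirm separately.
- **Force:** the force on the tool stayed at about 7 N or less in every reading, including some sideways drag (4–5 N) from the tilted fingertips.
- **After release:** both pointers were back at their rest height, and the clips had not moved in the wrist views. The fixture, nut, spacer, dish and tap wrench looked the same in the before and after scene crops. I took but did not compare views of the oil bottle and screwdriver.

No check failed or disagreed.

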